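# Hold the round pedal tin open, then let its lid down softly

### The arm

A 6-joint arm with a two-finger parallel gripper is mounted at the origin on the work surface. World frame = base frame: x ahead of the robot, y to its left, z up, the work surface at z = 0. Lengths are in m, angles in rad, forces in N, time in s.
With the tool pointing down it reaches from about 0.225 to 0.875 m from the base axis. Payload 3.4 kg.
Tool frame: the origin (TCP) lies midway between the tips of the shut fingers; the grasp point (between the pads) lies 19 mm behind it (robot.hold_point_z is the distance from the TCP to the grasp point, in m); z points along the fingers, x is the direction in which the jaws open and shut, and the axes are right-handed (so a half turn about z gives the same grasp; the last joint's range is limited). The gripper opens to 85 mm and grips with 20 to 120 N. Pads are 22 mm wide; open, the fingers measure 114 mm over their backs; the gripper's body (76 mm by 85 mm) begins 54 mm behind the grasp point. The pads swing forward as they close: fully open they stand 13 mm farther back than shut.
Start: joints at [1.061, 0.276, 1.505, -0, 1.361, -0.121], TCP at [0.218, 0.532, 0.231] pointing down, gripper open.
Joint ranges: [-2.89, 2.89], [-0.75, 2.08], [0.22, 2.7], [-1.18, 4.32], [0.11, 2.71], [-2.7, 2.7]. Speed limits (rad/s): [2.57, 2.57, 3.14, 3.14, 3.14, 3.14].

### API

Orientations are given as a rotation vector (axis times angle).
In Python, from plant import robot, effector, kin, vision, job, readout gives the robot as it stands. Calls block until the motion is done:
- robot.move_ptp(position, orientation): joint-space move of the TCP to a pose.
- robot.move_linear(position, ori=None, max_speed=0.15, max_force=None): straight line of the TCP; ori=None keeps the orientation; max_speed is the mean speed in m/s. With max_force (N) it stops when the force on the tool has changed by that much, and returns True; else False.
- robot.move_j(angles): joint-space move.
- effector.move_gripper(opening): finger opening in m; the grip force is fixed at half the most; returns when the fingers have stopped.
- robot.sleep(seconds).
- kin.inverse_kinematics(position, orientation): joint angles nearest the present ones, or None.
- vision.capture(name): name is "scene" or "top" or "wrist"; returns (picture, depth): 384x512x3 uint8, blue, green, red; 384x512 float32, m along the optical axis (not along the pixel's ray), 0 where there is no reading.
- vision.camera_info(name): a dict with "fov_y" (degrees; the focal length in pixels is half the picture's height over the tangent of half this angle, whatever the lens; pixels are square), "cx", "cy" (the principal point, pixels), "rvec" (rotation vector, rad) and "tvec" (3), from world to camera coordinates, as OpenCV has them; the wrist camera has in their place "T_tool_cam" (4x4, takes a point from camera to tool coordinates, whose origin is the TCP and whose axes are the tool frame's). Camera axes: x right, y down, z forward; pixel columns grow to the right and rows downward; lengths in m; the calibration is good to about 2 mm. A picture is of the moment at which its call begins: read the wrist's pose just before it. camera_info takes no time and is no camera call.
A pose or a line that the arm cannot do raises robot.Unreachable and nothing moves.
- job.sign_off(): hands the job in, once; it reports no verdict.
Readings, each from a call of its own:
- readout.current_t(): time.
- readout.current_q(): joint angles.
- readout.current_dq(): joint speeds.
- readout.current_effort(): joint torques, N m.
- readout.current_ee_pos(): TCP position.
- readout.current_orientation(): TCP orientation.
- readout.current_contact_force(): force on the tool from outside, world axes, zero at the start.
- readout.current_ft_torque(): the same for the moment, N m.
- readout.current_finger_gap(): finger opening in m.
Only numpy, scipy, OpenCV 4.12 (cv2) and the standard library are available. Lean on these libraries where they do the work, as an engineer would, in place of code of your own. Each camera call takes 0.05 s, during which the arm holds its last target.

### The job

My hands are full of spent coffee grounds, so please open the round pedal tin for me: press its foot lever all the way down so the lid stands open, and keep it down for a good two seconds. Then ease the pedal slowly back up, over two or three seconds, so the lid comes down softly instead of slamming, and take your hand away. Leave the square pedal tin shut and do not knock over the salt cellar.

Things in the scene. Friction and masses are not known exactly. Their poses are not given: they have to be found in the camera images.
- round_pedal: Steel pedal plate, 60 wide, 44 mm long, on an arm out of the ROUND tin's front. Origin: centre of its top, 50 mm up, 90 mm before the tin's wall. x to the tin, y left, z up. Hinge along y, 100 mm along x, 14 mm below: pressed, the plate goes straight down 28 mm to its stop (slope 8 deg up outwards, then 8 deg down). Spring and lid: about 6 N at rest, 7 N near the stop; if let go it snaps up.
- round_lid (a joint): Lid of the round tin: fixed plain aluminium cylinder, 124 mm across, 145 mm high with its domed lid; left or right of the square tin. Hinged at the rim opposite the pedal. 0 rad = shut, 1.2 = fully open, pedal on its stop; linked to the pedal, 0.043 rad per mm of plate travel. Open, its edge stands about 250 mm above the worktop.
- square_lid (a joint): Lid of the square tin, to be left shut: same aluminium, height and pedal as the round tin, but 124 mm square with a flat lid. 0 rad = shut, grows as it opens.
- salt_cellar: Loose white ceramic salt cellar with a knob on top, 66 mm across, 64 mm high, 0.2 kg, standing beside the round tin's pedal: its axis 100 to 115 mm to the plate's +y side. Origin: centre of its underside, z up.
Mind the look-alikes: they are no part of the job. Of the things shaped like the salt_cellar, the white one is meant.

How it is judged:
On the way, in this order (a step that is already met when the one before it is completed fails the run):
1. the round tin's lid is held well open (over 0.9 rad) for 1.5 s by pressing its pedal (value of joint round_lid above 0.9 rad and contact force between any of the fingers, the arm and round_pedal above 0.5 N), for 1.5 s.
2. the lid is down again (value of joint round_lid below 0.08 rad), for 0.2 s.
At the end, for the whole second after the job is handed in: Both lids are shut (within 0.08 rad) with the pedals up, and the salt cellar still stands upright (within 10 degrees) (value of joint each of round_lid, square_lid below 0.08 rad and angle between salt_cellar's own z axis and vertical below 0.17 rad); the robot touches nothing.
It fails at once if the round tin's lid slams: it closes faster than 3 rad/s (plate rising faster than about 70 mm/s) (velocity of joint round_lid below -3 rad/s).
It fails at once if the square tin is opened (its lid above 0.2 rad) (value of joint square_lid above 0.2 rad).
It fails at once if the salt cellar is knocked over (angle between salt_cellar's own z axis and vertical above 0.5 rad).
It also fails if it takes over 42 s, if anything falls off the work surface, if the arm or the gripper's body presses on something with over 40 N, if the wrist force passes 120 N, or if a joint passes its speed limit or range.

## Working session

There is one attempt and no reset: what is moved stays moved. The work goes in short steps, each a Python script; the robot and the scene stay as the last script left them, time stands still between calls to the robot, and variables do not carry over. Pictures are saved under pics/ and viewed, and the job is handed in when it is done.

```bash
mkdir -p pics; ls; cat > h.py <<'E'
import numpy as np, cv2
from plant import robot, effector, kin, vision, job, readout
def cam(name):
    i=vision.camera_info(name); f=192/np.tan(np.radians(i["fov_y"])/2)
    R,_=cv2.Rodrigues(np.array(i["rvec"],float)); t=np.array(i["tvec"],float).reshape(3)
    return f,i["cx"],i["cy"],R,t
def cloud(name,d):
    f,cx,cy,R,t=cam(name); v,u=np.mgrid[:384,:512]
    P=np.stack([(u-cx)/f*d,(v-cy)/f*d,d],-1)
    W=(P-t)@R; W[d<=0]=np.nan
    return W
E
python3 - <<'E'
from h import *
for n in ("scene","top"):
    p,d=vision.capture(n); cv2.imwrite(f"pics/{n}0.png",p); np.savez(f"{n}0.npz",p=p,d=d); print(vision.camera_info(n))
print(readout.current_t(),readout.current_orientation(),readout.current_finger_gap())
E
```

```text
pics
{'fov_y': 54.3329995254497, 'cx': 258.60621475971635, 'cy': 191.73513223183892, 'rvec': array([ 1.42967092,  2.17891896, -0.82030539]), 'tvec': array([ 0.2085092 , -0.29050878,  1.43830184])}
{'fov_y': 54.75078392989841, 'cx': 256.44122700271157, 'cy': 195.48101056935897, 'rvec': array([ 2.12479922, -2.16394917,  0.20073159]), 'tvec': array([0.00584654, 0.55702107, 0.98192931])}
0.1 [ 2.60806433e+00  1.75002231e+00 -2.30611558e-03] 0.08535533661896748
```

View pics/scene0.png

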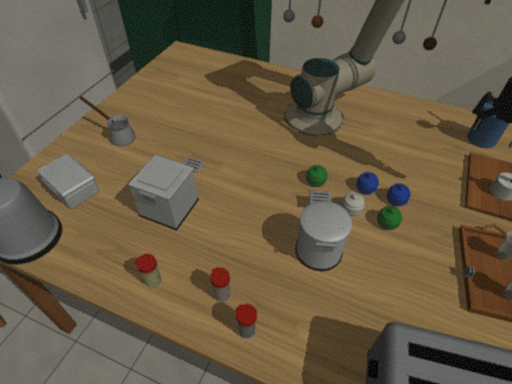

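View pics/top0.png

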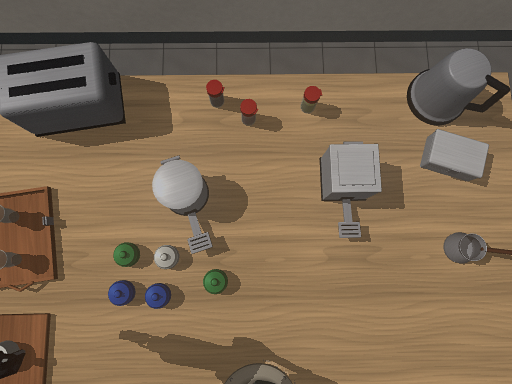

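The round tin (top view 180,187) has its pedal at (200,242). The square tin is at (350,172), with its pedal at (349,230). Of the knobbed cellars, the white one is at (165,257). The others are green at (126,254) and (215,282), and blue at (121,293) and (158,296). Next I'll measure the positions.

```bash
python3 - <<'E'
from h import *
z=np.load("top0.npz"); p,d=z["p"],z["d"]; W=cloud("top",d)
cv2.imwrite("pics/crop.png",cv2.resize(p[140:310,90:260],None,fx=3.5,fy=3.5,interpolation=cv2.INTER_CUBIC))
def obj(u0,u1,v0,v1,zl,zh):
    w=W[v0:v1,u0:u1]; m=(w[...,2]>zl)&(w[...,2]<zh); q=w[m]; return q
for n,b in dict(pedal=(184,214,230,256,.035,.07),tin=(145,212,150,220,.1,.2),white=(150,180,240,272,.02,.09),green=(200,230,266,297,.02,.09),sqped=(335,365,218,242,.03,.07)).items():
    q=obj(*b); print(n,len(q),np.median(q,0).round(4),q.min(0).round(3),q.max(0).round(3))
    if n in('pedal','sqped'): 
        r=cv2.minAreaRect(q[:,:2].astype(np.float32)*1000); print(r, cv2.boxPoints(r))
        A=np.c_[q[:,:2],np.ones(len(q))]; print(np.linalg.lstsq(A,q[:,2],rcond=None)[0])
q=obj(145,212,150,220,.115,.2); print(cv2.minEnclosingCircle(q[:,:2].astype(np.float32)*1000))
for n,(u,v) in dict(w=(165,257),g=(215,282)).items():
    print(n,W[v,u])
# scene camera
z=np.load("scene0.npz"); p,d=z["p"],z["d"]; W=cloud("scene",d)
q=obj(305,335,188,206,.035,.07); print(len(q),np.median(q,0),q.min(0),q.max(0))
print(W[230,230])
E
```

```text
pedal 400 [0.4322 0.1541 0.0486] [0.403 0.118 0.035] [0.465 0.186 0.056]
((438.616943359375, 155.28086853027344), (60.381778717041016, 60.46421813964844), 17.425628662109375) [[400.7581  175.08432]
 [418.86514 117.39503]
 [476.4758  135.47742]
 [458.36874 193.16672]]
[-0.195556   -0.07425398  0.1438898 ]
tin 2091 [0.5737 0.1971 0.141 ] [0.513 0.135 0.101] [0.652 0.262 0.148]
white 482 [0.3942 0.2414 0.0477] [0.364 0.213 0.021] [0.426 0.276 0.066]
green 483 [0.3279 0.1103 0.0477] [0.295 0.08  0.02 ] [0.359 0.144 0.065]
sqped 383 [ 0.4595 -0.256   0.0482] [ 0.437 -0.286  0.034] [ 0.491 -0.226  0.055]
((464.136474609375, -256.5927734375), (59.6179313659668, 53.90058517456055), 88.7413558959961) [[ 436.5379  -285.80255]
 [ 490.42548 -286.9865 ]
 [ 491.73505 -227.383  ]
 [ 437.84747 -226.19904]]
[-0.19886679  0.0072849   0.14097829]
((581.7031860351562, 198.84205627441406), 69.94786071777344)
w [0.3935544  0.24082434 0.06304285]
g [0.32639926 0.10907221 0.06402791]
210 [0.42805463 0.14850765 0.0515708 ] [0.4048787  0.11814157 0.04542719] [0.45835963 0.18282368 0.05727168]
[ 6.12680585e-01 -5.45324463e-02  4.81529411e-04]
```

View pics/crop.png

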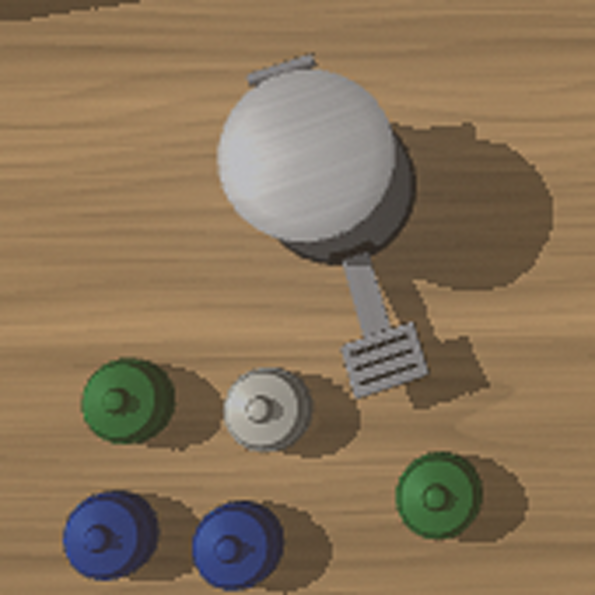

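The pedal centre comes out at about (0.431, 0.153, 0.050) with its axis at 17.4°. That puts the tin's axis at (0.576, 0.198), which matches the tin as measured. The crop confirms the round lid, its slotted plate and the white cellar on the plate's +y side, about 95 mm away. The green one at (0.33, 0.11) isn't involved. Next I'll plan the tool yaw and move above the plate.

```bash
python3 - <<'E'
from h import *
from scipy.spatial.transform import Rotation as Ro
T=np.array(vision.camera_info("wrist")["T_tool_cam"]); print(T.round(3))
a=np.radians(17.4); X=np.array([np.cos(a),np.sin(a),0]); 
c=np.array([.4308,.1528,0])
for k in range(4):
    x=Ro.from_euler('z',k*90,degrees=True).apply(X); z=np.array([0,0,-1.]); y=np.cross(z,x)
    R=Ro.from_matrix(np.c_[x,y,z]); rv=R.as_rotvec()
    print(k,rv.round(4),"cam off dir",(R.apply(T[:3,3])).round(3),kin.inverse_kinematics(c+[0,0,.17],rv),kin.inverse_kinematics(c+[0,0,.02],rv))
E
```

```text
[[ 1.     0.001 -0.    -0.001]
 [-0.001  0.95   0.313 -0.08 ]
 [ 0.    -0.313  0.95  -0.143]
 [ 0.     0.     0.     1.   ]]
0 [3.1054 0.4752 0.    ] cam off dir [-0.025  0.076  0.143] [ 1.88428320e-01  1.45023924e-01  1.84169617e+00 -8.88178420e-16
  1.15487256e+00 -1.15258969e-01] [ 1.88428320e-01  3.33494652e-01  2.04999578e+00 -1.33226763e-15
  7.58102222e-01 -1.15258969e-01]
1 [1.8599 2.5319 0.    ] cam off dir [-0.076 -0.025  0.143] [ 1.88428320e-01  1.45023924e-01  1.84169617e+00 -4.44089210e-16
  1.15487256e+00 -1.68605530e+00] [ 1.88428320e-01  3.33494652e-01  2.04999578e+00 -4.44089210e-16
  7.58102222e-01 -1.68605530e+00]
2 [ 0.4752 -3.1054 -0.    ] cam off dir [ 0.025 -0.076  0.143] None None
3 [ 2.5319 -1.8599  0.    ] cam off dir [0.076 0.025 0.143] [ 1.88428320e-01  1.45023924e-01  1.84169617e+00 -4.44089210e-16
  1.15487256e+00  1.45553736e+00] [ 1.88428320e-01  3.33494652e-01  2.04999578e+00 -4.44089210e-16
  7.58102222e-01  1.45553736e+00]
```

```bash
python3 - <<'E'
from h import *
rv=[1.8599,2.5319,0]
effector.move_gripper(0.0)
robot.move_ptp([.4308,.1528,.17],rv)
p,d=vision.capture("wrist"); cv2.imwrite("pics/w1.png",p)
pos=readout.current_ee_pos(); 
from scipy.spatial.transform import Rotation as Ro
R=Ro.from_rotvec(readout.current_orientation()).as_matrix()
i=vision.camera_info("wrist"); T=np.array(i["T_tool_cam"]); f=192/np.tan(np.radians(i["fov_y"])/2)
v,u=np.mgrid[:384,:512]; P=np.stack([(u-i["cx"])/f*d,(v-i["cy"])/f*d,d],-1)
W=(P@T[:3,:3].T+T[:3,3])@R.T+pos
m=(d>0)&(np.hypot(W[...,0]-.431,W[...,1]-.153)<.045)&(W[...,2]>.035)&(W[...,2]<.065)
q=W[m]; r=cv2.minAreaRect(q[:,:2].astype(np.float32)*1000); print(len(q),np.median(q,0),r,cv2.boxPoints(r))
print(readout.current_t(),pos,readout.current_finger_gap(),readout.current_contact_force())
E
```

```text
2805 [0.43143687 0.15246345 0.05013254] ((441.7806701660156, 153.5178680419922), (68.99053955078125, 59.953948974609375), 17.440946578979492) [[399.8865  171.77768]
 [417.85605 114.58003]
 [483.67484 135.25806]
 [465.7053  192.4557 ]]
2.5333 [0.43093123 0.15348078 0.17018689] -7.042380262778796e-05 [0.08897433 0.11572336 0.19175475]
```

View pics/w1.png

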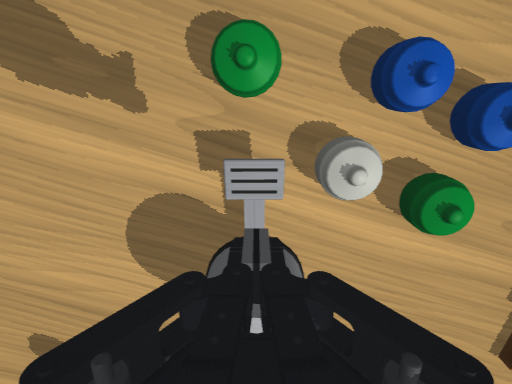

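The wrist view shows the plate at (254,180), centred under the tool. The white cellar at (349,168) is clear of it. The wrist measurement, (0.431, 0.152, 0.050), agrees with the top camera. Next: touch the plate, press, hold, and ease back up.

```bash
python3 - <<'E'
from h import *
def st(n): print(n,round(readout.current_t(),2),np.round(readout.current_ee_pos(),4),np.round(readout.current_contact_force(),2))
c=[.431,.1525]
robot.move_linear(c+[.065],max_speed=.08); st("above")
print(robot.move_linear(c+[.040],max_speed=.015,max_force=3)); st("touch")
E
```

```text
above 4.0 [0.4315 0.1526 0.0654] [ 0.17  0.22 -0.63]
True
touch 5.0 [0.4309 0.1525 0.0503] [0.26 0.69 4.5 ]
```

Contact came at z = 0.0503, as expected. Now I'll press.

```bash
python3 - <<'E'
from h import *
def st(n): print(n,round(readout.current_t(),2),np.round(readout.current_ee_pos(),4),np.round(readout.current_contact_force(),2))
c=[.431,.1525]
print(robot.move_linear(c+[.0215],max_speed=.02,max_force=12)); st("down")
p,d=vision.capture("scene"); cv2.imwrite("pics/s2.png",p)
W=cloud("scene",d); w=W[120:270,280:370].reshape(-1,3); print("max z near tin",np.nanmax(w[np.hypot(w[:,0]-.61,w[:,1]-.21)<.1][:,2]))
robot.sleep(.3); st("hold")
E
```

```text
True
down 6.38 [0.4308 0.1524 0.0228] [-0.79 -0.56  5.6 ]
max z near tin 0.2545910798906431
hold 6.72 [0.4308 0.1525 0.0228] [-1.21 -0.3   5.64]
```

View pics/s2.png

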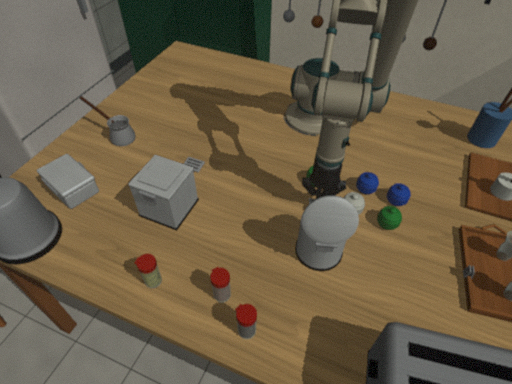

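The round lid stands open at (330,215). Its edge is 0.2546 m up, against about 0.250 expected, and the cellar at (355,203) is upright. Now I'll hold, then ease up slowly.

```bash
python3 - <<'E'
from h import *
def st(n): print(n,round(readout.current_t(),2),np.round(readout.current_ee_pos(),4),np.round(readout.current_contact_force(),2))
c=[.431,.1525]
robot.sleep(2.2); st("held")
robot.move_linear(c+[.054],max_speed=.011); st("up")
robot.sleep(.4); st("rest")
robot.move_linear(c+[.17],max_speed=.08); st("away")
robot.move_ptp([.30,.0,.25],[1.8599,2.5319,0])
for n in("top","scene"):
    p,d=vision.capture(n); cv2.imwrite(f"pics/{n}3.png",p); W=cloud(n,d)
    if n=="top":
        q=W[150:220,145:212].reshape(-1,3); print("tin max z",np.nanmax(q[:,2]))
        q=W[230:256,184:214].reshape(-1,3); q=q[(q[:,2]>.035)&(q[:,2]<.07)]; print("pedal",np.median(q,0))
        q=W[240:272,150:180].reshape(-1,3); q=q[(q[:,2]>.02)&(q[:,2]<.09)]; print("white",np.median(q,0))
        cv2.imwrite("pics/t3c.png",cv2.resize(p[140:310,90:390],None,fx=2.6,fy=2.6))
st("end")
E
```

```text
held 8.93 [0.4309 0.1525 0.0228] [-1.3  -0.34  6.58]
up 11.94 [0.431  0.1525 0.054 ] [ 0.12  0.36 -0.5 ]
rest 12.34 [0.431  0.1525 0.054 ] [ 0.06 -0.18  0.44]
away 13.94 [0.4306 0.1524 0.1695] [ 0.19 -0.79  0.04]
tin max z 0.1474226682839247
pedal [0.43230205 0.15449614 0.04831042]
white [0.39416672 0.24146471 0.04769162]
end 14.92 [0.3008 0.0005 0.2495] [-0.64 -0.19  0.33]
```

View pics/t3c.png

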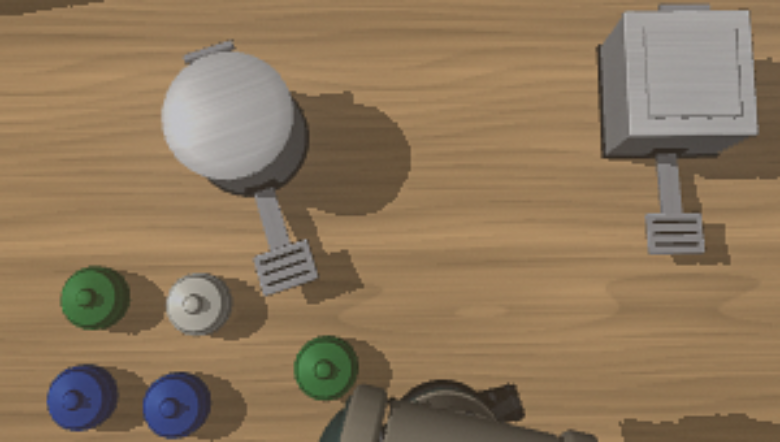

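In the final crop both lids are shut and the pedals are up, at (285,267) and (675,233). The white cellar stands unmoved at (198,304), and the arm is clear. Handing in.

```bash
python3 -c "
from h import *
job.sign_off(); print(readout.current_t())"
```

```text
the job is handed in; nothing more can be done
the job is handed in; nothing more can be done
```

I opened the round tin by its pedal, let the lid down softly, moved the arm clear and handed the job in; no verdict was reported.

- **Press and hold:** With the fingers shut, I pressed the plate 27.5 mm down from z = 0.0503, almost its full 28 mm. The lid edge stood at 0.2546 m, against about 0.250 m expected. I held it for about 2.5 s at about 6 N.
- **Easing up:** The pedal rose over 3.0 s at a mean of about 11 mm/s, well under the 70 mm/s limit. I did not measure the lid's speed directly.
- **Last checks:** The final picture and depth show the round lid shut (highest point 0.147 m) and its pedal back up. The square tin looks shut, and the white salt cellar is where it was (within 1 mm) and upright. The work took about 15 s of the 42 s allowed.
- **Small disagreement:** I measured the salt cellar about 95 mm from the plate's centre line, against the stated 100–115 mm. It made no difference to the job.

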